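# Start a gel-curing cycle on the sample tips

## Robot

A 7-joint arm with a two-finger parallel gripper is mounted at the origin on the work surface. World frame = base frame: x ahead of the robot, y to its left, z up, the work surface at z = 0. Lengths are in m, angles in rad, forces in N, time in s.
With the tool pointing down it reaches from about 0.4 to 0.85 m from the base axis. Payload 10.4 kg.
Tool frame: the origin (TCP) lies on the mounting face of the last link; the fingertips stand r.tips_ahead ahead of it and the grasp point (between the pads) lies 164 mm ahead of it (r.tips_ahead is the distance from the TCP to the fingertips, in m); z points along the fingers, y is the line along which they close (so a half turn about z gives the same grasp; the last joint's range is limited). The gripper opens to 87 mm and grips with 3 to 60 N. Pads are 19 mm wide; open, the fingers measure 117 mm over their backs; the gripper's body (75 mm by 190 mm) begins 51 mm behind the grasp point.
Start: joints at [1.273, 0.332, -0.065, 1.46, 0.022, 1.35, -0.088], TCP at [0.17, -0.602, 0.405] pointing down, gripper open.
Joint ranges: [-2.6, 2.6], [-0.5, 2.12], [-1.47, 1.34], [0.16, 2.42], [-1.27, 4.41], [0.06, 2.06], [-2.6, 2.6]. Speed limits (rad/s): [2.22, 2.22, 2.79, 2.79, 3.14, 3.14, 3.14].

## Interface

Orientations are given as a unit quaternion [x, y, z, w].
In Python, from bench import telemetry, imaging, job, r gives the robot as it stands.
- The arm moves only by the tool move_arm, never from a script. Its argument "steps" is a list of rows, each an object of numbers: "dx", "dy", "dz": the shift along the tool's x, y, z in cm; "spin": the turn about the tool's z in rad. In form: [{"dx": .., "dy": .., "dz": .., "spin": ..}, ...]. A call has 1 to 12 rows; each row shifts and turns the commanded pose from where the row before left it, along the tool's axes as they then stand; what a row does not reach is not made up. A row lasts 1/10 s, in which the tool goes at most 50 mm and 8.59 degrees, less where a joint would pass 70% of its speed; a pose out of reach is approached as far as the arm can. A call with a gripper value outside its range is refused whole. "claw" is the finger opening in cm, from 0 to 8.7, set as the call begins (left out, the last holds). The fingers move at their own pace and stop on an object; "squeeze" is the grip in N (left out, the last holds). Time passes only in rows, so rows that do not move let the fingers close. It gives the time, the measured TCP pose, the force, the opening and the grip force at its end, in the units of the state.
- telemetry.read_state(): the state, without advancing time (a new reading comes with each control period).
- imaging.camera(name): name is "scene" or "top"; returns a dict with "img" (400x640x3 uint8, red, green, blue), "camera_matrix" (3x3 intrinsics, pixels), "R" (3x3) and "t" (3): a world point X has camera coordinates R X + t. Camera axes: x right, y down, z forward; pixel columns grow to the right and rows downward; lengths in m; the calibration is good to about 2 mm. A picture is of the moment at which its call begins. There is no depth.
- job.close_job(): hands the job in; it is judged then, once.
The state is a dict: "time": time; "joint_positions": joint angles; "joint_vel": joint speeds; "joint_torque": joint torques, N m; "ee_pos": TCP position; "eef_rot": TCP orientation; "ft_force": force on the tool from outside, world axes, zero at the start; "torque": the same for the moment, N m; "width": finger opening in m; "grip_force": force on a finger pad.
Only numpy, scipy, OpenCV 4.12 (cv2) and the standard library are available. Lean on these libraries where they do the work, as an engineer would, in place of code of your own. Each camera call takes 0.05 s, during which the arm holds its last target. There are 200 camera calls.

## Task

With the closed fingers, and without gripping anything, start the nail lamp for the sample tips: push the tan-fronted tray fully home into the lamp, then press the red-marked end of the black rocker switch down to switch the lamp on, and then press the blue timer button right down and let it come up again. Do not press the pink button at all, do not press the blue one before the lamp is on, and leave the polish bottle, the jar and the buffer block where they stand.

Things in the scene. Friction and masses are not known exactly. Their poses are not given: they have to be found in the camera images.
- lamp: White nail-curing lamp, a fixed box 180 mm deep (its own x), 240 mm wide (its own y), 75 mm high, flat on the table. Origin: centre of its underside; z up, its x points from its front (tray side, facing the robot) to its back. A blue button, a pink button and a black rocker switch sit on its top in a row across its width, 75 mm apart, 5 mm behind the middle; which sits where varies.
- tray (a joint): How far the tray stands out of the lamp's front, in m: 0 fully home, up to 0.080. It slides level along the lamp's x and stays where it is left; friction about 2 N.
- tray_face (a point): Centre of the outer (robot-side) face of the tray's tan front panel, 170 mm wide, 50 mm high (17 to 67 mm above the table), 10 mm thick; moves with the tray. Fully home, this face is 102 mm in front of the lamp's origin.
- rocker (a joint): Angle of the black rocker switch in rad: 0 off (marked end raised), 0.28 fully on (marked end down). It pivots about the lamp's y axis, stays where it is left, and takes about 4 N at the mark.
- rocker_mark (a point): The red mark on top of the rocker's end nearer the lamp's back, 18 to 21 mm behind the pivot; moves with the rocker. The rocker is 50 mm long (lamp's x) and 28 mm wide, shallow V-shaped, in a grey bezel 60 x 40 mm and 12 mm high. The mark stands about 25 mm above the lamp's top when off and sinks 6 mm when on.
- blue (a joint): Travel of the blue timer button in m: 0 up, 0.006 right down. Springs back; 1.5 N starts it, 5 N takes it right down.
- blue_top (a point): Centre of the top of the blue timer button, a disc 28 mm across in a grey housing 44 mm across and 12 mm high; 22 mm above the lamp's top when up. It is pressed straight down.
- pink (a joint): Travel of the pink button in m: 0 up, 0.006 right down. Same spring as the blue one. Not to be pressed.
- pink_top (a point): Centre of the top of the pink button, same size and height as the blue one.
- polish_mid (a point): Middle of a loose red polish bottle with a black cap, 32 mm across, 72 mm high, standing on the table.
- jar_mid (a point): Middle of a loose small glass gel jar with a brass lid, 48 mm across, 40 mm high, standing on the table.
- buffer_mid (a point): Middle of a loose lilac nail-buffer block, 95 x 26 x 26 mm, lying on the table.

How it is judged:
By the outcome, as a careful person would: the job done as asked, in the order asked, and still so for the second after the job is handed in, with the robot touching nothing.
It also fails if it takes over 43 s, if anything falls off the work surface, if the arm or the gripper's body presses on something with over 40 N, if the wrist force passes 120 N, or if a joint passes its speed limit or range.

## Working session

There is one attempt and no reset: what is moved stays moved. The work goes in short steps, Python scripts to look and compute and a tool call to move; the robot and the scene stay as the last step left them, time stands still between calls to the robot, and variables do not carry over. Pictures are saved under pics/ and viewed, at most 10 in all, crops included, and the job is handed in when it is done.

Besides the shell and the picture viewer there is one more tool, called after "Request:" as a command line: name --argument value ..., lists and objects as JSON in quotes. move_arm: Moves the arm, as the interface text tells. Its arguments: {"type":"object","properties":{"steps":{"type":"array","items":{"type":"object","properties":{"dx":{"type":"number"},"dy":{"type":"number"},"dz":{"type":"number"},"spin":{"type":"number"}}}},"claw":{"type":"number"},"squeeze":{"type":"number"}},"required":["steps"]}

```bash
mkdir -p pics
python3 - <<'E'
from bench import telemetry, imaging, job, r
import cv2,numpy as np
s=telemetry.read_state()
print(s['time'],s['ee_pos'],s['eef_rot'],s['width'],r.tips_ahead)
for n in('scene','top'):
    c=imaging.camera(n); cv2.imwrite(f'pics/{n}0.png',c['img'][:,:,::-1]); np.savez(f'{n}0.npz',**c)
    print(n,c['camera_matrix'].tolist(),(-c['R'].T@c['t']).round(3))
E
```

```text
0.0 [ 0.16955904 -0.60143445  0.40396306] [ 9.90575198e-01  1.36968256e-01 -1.11421570e-04 -6.79320123e-04] 0.08698530718014934 0.1822
scene [[386.4884619140737, 0.0, 324.0906830232658], [0.0, 386.4884619140737, 195.04588628896244], [0.0, 0.0, 1.0]] [ 1.068 -0.199  0.481]
top [[515.2627789863692, 0.0, 323.74237505974907], [0.0, 515.2627789863692, 200.37622376838127], [0.0, 0.0, 1.0]] [0.413 0.044 0.978]
```

View pics/scene0.png

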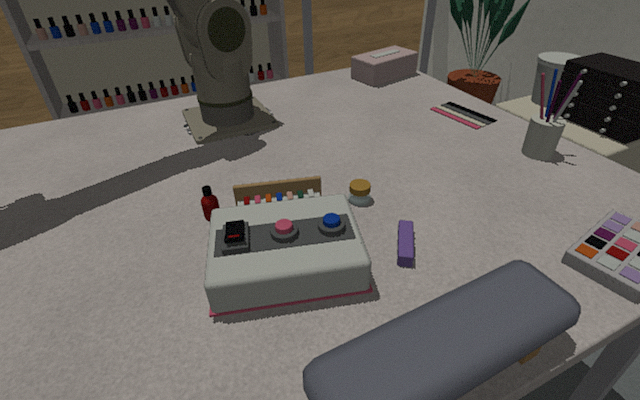

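View pics/top0.png

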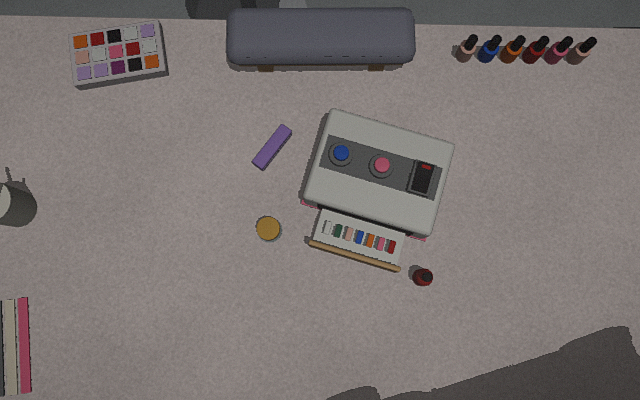

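The top view shows blue at (341,153), pink at (382,165), the rocker at (422,178) with its red mark near (426,167), the tan panel at (355,256), the polish at (423,277), the jar at (268,228) and the buffer at (272,147). The scene view agrees: rocker (235,235), pink (284,227), blue (331,220), tan panel top (278,188).

```bash
cat > h.py <<'E'
import cv2,numpy as np
def load(n): return dict(np.load(n))
def ray(c,p):
    d=c['R'].T@np.linalg.inv(c['camera_matrix'])@np.array([p[0],p[1],1.]); return -c['R'].T@c['t'],d/np.linalg.norm(d)
def plane(c,p,z):
    o,d=ray(c,p); return o+d*(z-o[2])/d[2]
def tri(c1,p1,c2,p2):
    o1,d1=ray(c1,p1);o2,d2=ray(c2,p2)
    s=np.linalg.lstsq(np.c_[d1,-d2],o2-o1,rcond=None)[0]
    a,b=o1+s[0]*d1,o2+s[1]*d2; return (a+b)/2,np.linalg.norm(a-b)
def blob(c,box,lo,hi):
    x0,y0,x1,y1=box; m=cv2.inRange(cv2.cvtColor(c['img'],cv2.COLOR_RGB2HSV)[y0:y1,x0:x1],lo,hi)
    n,l,st,ce=cv2.connectedComponentsWithStats(m)
    i=1+np.argmax(st[1:,4]); cn=np.argwhere(l==i)[:,::-1]+[x0,y0]
    return ce[i]+[x0,y0],st[i,4],cn
E
python3 - <<'E'
from h import *
S,T=load('scene0.npz'),load('top0.npz')
B=((105,120,60),(125,255,255));P=((160,70,120),(179,255,255));R=((0,120,50),(8,255,255));A=((10,60,80),(25,255,255))
P2=((165,60,100),(179,255,255))
for n,t,s,c in(('blue',(325,138,357,168),(315,205,347,236),B),('pink',(365,148,400,182),(270,215,300,238),P2),('mark',(410,158,440,185),(225,222,245,245),R),('tan',(300,235,405,275),(228,172,328,205),A)):
    a,na,ca=blob(T,t,*c);b,nb,cb=blob(S,s,*c)
    X,e=tri(T,a,S,b);print(n,a.round(1),na,b.round(1),nb,X.round(4),round(e,4))
    if n=='tan':
        rt=cv2.minAreaRect(ca.astype(np.float32)); bx=cv2.boxPoints(rt); print(rt)
        for p in bx: print(p.round(1),plane(T,p,.067).round(4))
        for k in(0,1):print('scene ext',cb[cb[:,0].argmin()],cb[cb[:,0].argmax()])
    elif n!='mark':
        print(' plane',plane(T,a,.097).round(4),plane(S,b,.097).round(4))
    else: print(' plane',plane(T,a,.1).round(4),plane(S,b,.1).round(4))
# loose things at table-ish heights
for n,p,z in(('polish',(423,277),.072),('jar',(268,228),.04),('buf1',(259,165),.026),('buf2',(286,129),.026)):print(n,plane(T,p,z).round(3))
for n,p in zip('abcd',((332,109),(454,145),(424,236),(305,197))):print(n,plane(T,p,.075).round(3))
E
```

```text
blue [341.  152.1] 181 [330.7 219.8] 196 [0.6488 0.0091 0.0928] 0.0003
 plane [0.6477 0.0094 0.097 ] [0.6533 0.0067 0.097 ]
pink [381.9 164.1] 176 [283.1 224.1] 153 [ 0.6278 -0.0628  0.0958] 0.0001
 plane [ 0.6275 -0.0627  0.097 ] [ 0.6291 -0.0631  0.097 ]
mark [426.  166.5] 27 [233.1 235.6] 22 [ 0.6239 -0.1395  0.1004] 0.0
 plane [ 0.624  -0.1396  0.1   ] [ 0.6234 -0.1394  0.1   ]
tan [354.4 255.5] 486 [275.7 181.8] 285 [ 0.4685 -0.0185  0.0652] 0.0014
((354.18084716796875, 255.40328979492188), (95.58643341064453, 5.1331305503845215), 16.8583984375)
[307.7 244. ] [0.4874 0.065  0.067 ]
[309.2 239.1] [0.4961 0.0626 0.067 ]
[400.7 266.8] [ 0.4503 -0.0991  0.067 ]
[399.2 271.7] [ 0.4417 -0.0965  0.067 ]
scene ext [233 186] [320 177]
scene ext [233 186] [320 177]
polish [ 0.433 -0.137  0.072]
jar [0.517 0.139 0.04 ]
buf1 [0.638 0.161 0.026]
buf2 [0.71  0.112 0.026]
a [0.735 0.026 0.075]
b [ 0.671 -0.196  0.075]
c [ 0.504 -0.139  0.075]
d [0.57  0.072 0.075]
```

Request:
move_arm --steps '[{"spin": 0.1},{"spin": 0.15},{"spin": 0.15},{"spin": 0.1,"dy": -1},{"spin": 0.05,"dy": -2},{"dy": -3,"dx": 0.4},{"dy": -3,"dx": 0.4},{"dy": -3,"dx": 0.4},{"dy": -3,"dx": 0.4},{"dy": -3,"dx": 0.4},{"dy": -3,"dx": 0.4},{"dy": -3,"dx": 0.4}]' --claw 0

```text
$.steps[0]: bad value
```

Request:
move_arm --steps '[{"dy": -3,"dx": 0.4},{"dy": -3,"dx": 0.4},{"dy": -3,"dx": 0.4},{"dy": -3,"dx": 0.4},{"dy": -3,"dx": 0.4},{"dy": -3,"dx": 0.4},{"dy": -3,"dx": 0.4},{"dy": -3,"dx": 0.4},{"dy": -3,"dx": 0.4},{"dy": -3,"dx": 0.4},{"dy": -3,"dx": 0.4},{}]'

```text
$.steps[0]: bad value
```

Request:
move_arm --steps '[{"dx": 0,"dy": 0,"dz": 0,"spin": 0.1},{"dx": 0,"dy": 0,"dz": 0,"spin": 0.14},{"dx": 0,"dy": 0,"dz": 0,"spin": 0.14},{"dx": 0,"dy": -1,"dz": 0,"spin": 0.1},{"dx": 0,"dy": -2,"dz": 0,"spin": 0.07},{"dx": 0.4,"dy": -3,"dz": 0,"spin": 0},{"dx": 0.4,"dy": -3,"dz": 0,"spin": 0},{"dx": 0.4,"dy": -3,"dz": 0,"spin": 0},{"dx": 0.4,"dy": -3,"dz": 0,"spin": 0},{"dx": 0.4,"dy": -3,"dz": 0,"spin": 0},{"dx": 0.4,"dy": -3,"dz": 0,"spin": 0},{"dx": 0.4,"dy": -3,"dz": 0,"spin": 0}]' --claw 0

```text
time: 1.3
ee_pos: [0.259, -0.3762, 0.4045]
eef_rot: [0.991, -0.137, -0.0, -0.0]
ft_force: [-0.1, 0.4, 0.8]
width: 0.0029
grip_force: 0.0
```

Request:
move_arm --steps '[{"dx": 1.5,"dy": -3,"dz": 0,"spin": 0},{"dx": 1.5,"dy": -3,"dz": 0,"spin": 0},{"dx": 1.5,"dy": -3,"dz": 0,"spin": 0},{"dx": 1.5,"dy": -3.5,"dz": 0,"spin": 0},{"dx": 1.5,"dy": -3.5,"dz": 0,"spin": 0},{"dx": 1.5,"dy": -3.5,"dz": 0,"spin": 0},{"dx": 0,"dy": -3.5,"dz": 0,"spin": 0},{"dx": 0,"dy": -3.5,"dz": 0,"spin": 0},{"dx": -0.5,"dy": -3.5,"dz": 0,"spin": 0},{"dx": -0.5,"dy": -3.5,"dz": 0,"spin": 0},{"dx": -1,"dy": -3.5,"dz": 0,"spin": 0},{"dx": -1,"dy": -3.5,"dz": 0,"spin": 0}]'

```text
time: 2.5
ee_pos: [0.4262, -0.0026, 0.4045]
eef_rot: [0.991, -0.137, -0.0, 0.0]
ft_force: [1.2, -0.1, -0.2]
width: 0.0004
grip_force: 0.0
```

Request:
move_arm --steps '[{"dx": 0,"dy": 0,"dz": 2,"spin": 0},{"dx": 0,"dy": 0,"dz": 2,"spin": 0},{"dx": 0,"dy": 0,"dz": 2,"spin": 0},{"dx": 0,"dy": 0,"dz": 2,"spin": 0},{"dx": 0,"dy": 0,"dz": 2,"spin": 0},{"dx": 0,"dy": 0,"dz": 2,"spin": 0},{"dx": 0,"dy": 0,"dz": 2,"spin": 0},{"dx": 0,"dy": 0,"dz": 2,"spin": 0},{"dx": 0,"dy": 0,"dz": 2,"spin": 0},{"dx": 0,"dy": 0,"dz": 0,"spin": 0}]'

```text
time: 3.5
ee_pos: [0.4254, -0.0041, 0.2226]
eef_rot: [0.991, -0.137, -0.002, -0.0]
ft_force: [-0.0, 0.2, -0.2]
width: 0.0002
grip_force: 0.0
```

Run:
```python
from bench import telemetry, imaging
import cv2
s=telemetry.read_state();print(s['ee_pos'],s['ft_force'])
c=imaging.camera('scene')['img'][120:320,150:420,::-1];t=imaging.camera('top')['img'][90:310,230:480,::-1]
cv2.imwrite('pics/s1.png',cv2.hconcat([cv2.resize(c,(400,300)),cv2.resize(t,(400,300))]))
```

```text
[ 0.42536267 -0.00414967  0.22264266] [-0.00135846  0.18230822 -0.1602568 ]
```

View pics/s1.png

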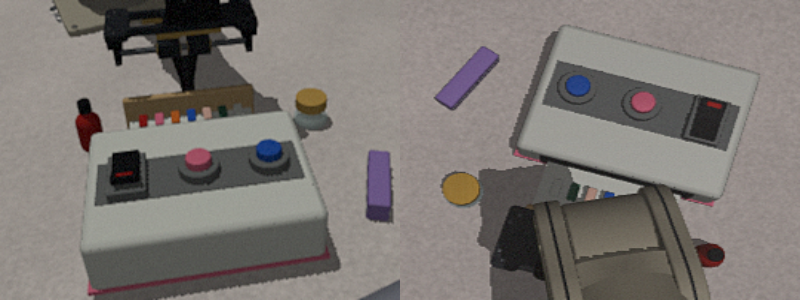

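The picture shows the closed fingers standing behind the middle of the tan panel (left half, about (188,75)), clear of the polish and the jar.

Request:
move_arm --steps '[{"dx": 1,"dy": 0,"dz": 0,"spin": 0},{"dx": 1,"dy": 0,"dz": 0,"spin": 0},{"dx": 0.7,"dy": 0,"dz": 0,"spin": 0},{"dx": 0.7,"dy": 0,"dz": 0,"spin": 0},{"dx": 0.7,"dy": 0,"dz": 0,"spin": 0},{"dx": 0.7,"dy": 0,"dz": 0,"spin": 0},{"dx": 0.7,"dy": 0,"dz": 0,"spin": 0},{"dx": 0.7,"dy": 0,"dz": 0,"spin": 0},{"dx": 0.7,"dy": 0,"dz": 0,"spin": 0},{"dx": 0.7,"dy": 0,"dz": 0,"spin": 0},{"dx": 0.7,"dy": 0,"dz": 0,"spin": 0},{"dx": 0,"dy": 0,"dz": 0,"spin": 0}]'

```text
time: 4.8
ee_pos: [0.5074, -0.0269, 0.2248]
eef_rot: [0.991, -0.137, 0.001, -0.0]
ft_force: [0.4, -0.5, -1.0]
width: 0.0004
grip_force: 0.0
```

Request:
move_arm --steps '[{"dx": 0.3,"dy": 0,"dz": 0,"spin": 0},{"dx": 0.3,"dy": 0,"dz": 0,"spin": 0},{"dx": 0,"dy": 0,"dz": 0,"spin": 0}]'

```text
time: 5.1
ee_pos: [0.5125, -0.0283, 0.2247]
eef_rot: [0.991, -0.137, 0.0, -0.0]
ft_force: [0.4, 0.5, -0.1]
width: 0.0003
grip_force: 0.0
```

Request:
move_arm --steps '[{"dx": 0.2,"dy": 0,"dz": 0,"spin": 0},{"dx": 0.2,"dy": 0,"dz": 0,"spin": 0},{"dx": 0.1,"dy": 0,"dz": 0,"spin": 0},{"dx": 0,"dy": 0,"dz": 0,"spin": 0}]'

```text
time: 5.5
ee_pos: [0.5157, -0.029, 0.2244]
eef_rot: [0.991, -0.137, -0.002, 0.0]
ft_force: [-13.7, 3.6, 10.2]
width: 0.0004
grip_force: 6.7
```

Request:
move_arm --steps '[{"dx": -0.5,"dy": 0,"dz": 0,"spin": 0},{"dx": -1.5,"dy": 0,"dz": 0,"spin": 0},{"dx": -2,"dy": 0,"dz": 0,"spin": 0},{"dx": 0,"dy": 0,"dz": -2,"spin": 0},{"dx": 0,"dy": 0,"dz": -2.5,"spin": 0},{"dx": 0,"dy": 0,"dz": -2.5,"spin": 0},{"dx": 0,"dy": 0,"dz": -2.5,"spin": 0},{"dx": 0,"dy": 0,"dz": -2.5,"spin": 0},{"dx": 0,"dy": 0,"dz": 0,"spin": 0}]'

```text
time: 6.4
ee_pos: [0.4796, -0.0186, 0.3481]
eef_rot: [0.991, -0.137, 0.003, 0.0]
ft_force: [-0.0, -0.2, 0.9]
width: 0.0008
grip_force: 0.0
```

Run:
```python
from bench import telemetry, imaging
import cv2,numpy as np
s=telemetry.read_state();print(s['time'],s['ee_pos'],s['ft_force'])
S=imaging.camera('scene');np.savez('scene1.npz',**S)
c=S['img'][120:320,150:420,::-1]
cv2.imwrite('pics/s2.png',cv2.resize(c,(800,592)))
from h import *
b,n,cb=blob(S,(228,172,340,215),(10,60,80),(25,255,255));print(b,n,cb[:,1].min())
for p in (cb[cb[:,0].argmin()],cb[cb[:,0].argmax()]):
    top=cb[np.abs(cb[:,0]-p[0])<=1][:,1].min();X=plane(S,(p[0],top),.067);print(p,X, 'behind front of origin',(X[:2]-[.6229,-.0614])@[.9624,-.2715])
x=[.9624,-.2715]
M=np.array([.6239,-.1395]);d=M-s['ee_pos'][:2];print('mark',d@x,d@[-.2715,-.9624])
```

```text
6.4 [ 0.47956631 -0.01861935  0.34811651] [-0.04438648 -0.17875982  0.85550797]
[242.30769231 204.23076923] 26 203
[233 205] [ 0.50509369 -0.1128621   0.067     ] behind front of origin -0.09940482844612265
[252 203] [ 0.51496374 -0.08097697  0.067     ] behind front of origin -0.09856270588544001
mark 0.17172584443449646 0.07714893947309057
```

View pics/s2.png

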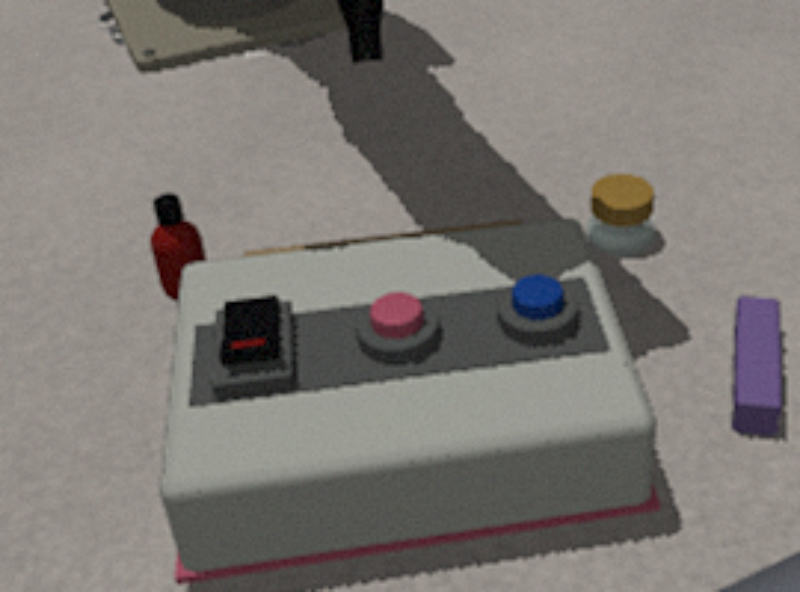

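Tray home (thin tan edge at (370,235), face about 0.100 in front of the origin). Next the rocker.

Request:
move_arm --steps '[{"dx": 2.2,"dy": 1,"dz": 0,"spin": 0},{"dx": 2.5,"dy": 1.1,"dz": 0,"spin": 0},{"dx": 2.5,"dy": 1.1,"dz": 0,"spin": 0},{"dx": 2.5,"dy": 1.1,"dz": 0,"spin": 0},{"dx": 2.5,"dy": 1.1,"dz": 0,"spin": 0},{"dx": 2.5,"dy": 1.1,"dz": 0,"spin": 0},{"dx": 2.5,"dy": 1.2,"dz": 0,"spin": 0},{"dx": 0,"dy": 0,"dz": 1.5,"spin": 0},{"dx": 0,"dy": 0,"dz": 2,"spin": 0},{"dx": 0,"dy": 0,"dz": 1.5,"spin": 0},{"dx": 0,"dy": 0,"dz": 0,"spin": 0},{"dx": 0,"dy": 0,"dz": 0,"spin": 0}]'

```text
time: 7.65
ee_pos: [0.623, -0.1393, 0.2946]
eef_rot: [0.991, -0.137, -0.0, -0.0]
ft_force: [0.4, -0.1, -0.1]
width: 0.0002
grip_force: 0.0
```

Run:
```python
from bench import telemetry, imaging
import cv2,numpy as np
s=telemetry.read_state();print(s['time'],s['ee_pos'],s['ft_force'])
d=np.array([.6239,-.1395])-s['ee_pos'][:2];print('mark',d@[.9624,-.2715],d@[-.2715,-.9624])
S=imaging.camera('scene')
cv2.imwrite('pics/s3.png',cv2.resize(S['img'][150:300,180:380,::-1],(800,600)))
```

```text
7.65 [ 0.62296084 -0.13926317  0.29460937] [ 0.44134005 -0.10715109 -0.08735664]
mark 0.0009681431014452441 -2.705410496976335e-05
```

View pics/s3.png

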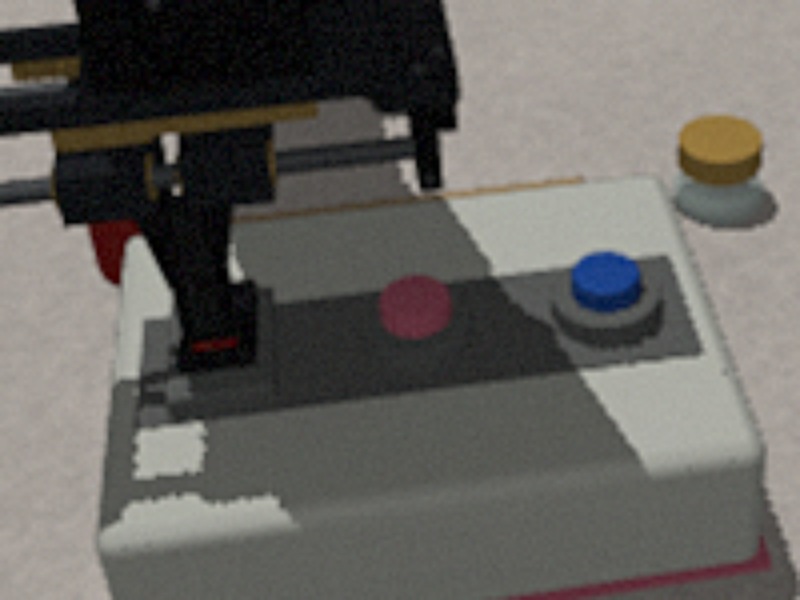

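Request:
move_arm --steps '[{"dx": 0.1,"dy": 0,"dz": 0.5,"spin": 0},{"dx": 0,"dy": 0,"dz": 0.4,"spin": 0},{"dx": 0,"dy": 0,"dz": 0.3,"spin": 0},{"dx": 0,"dy": 0,"dz": 0.2,"spin": 0},{"dx": 0,"dy": 0,"dz": 0.2,"spin": 0},{"dx": 0,"dy": 0,"dz": 0,"spin": 0}]'

```text
time: 8.3
ee_pos: [0.6246, -0.1401, 0.2794]
eef_rot: [0.991, -0.137, 0.001, 0.0]
ft_force: [3.3, -1.1, 5.1]
width: 0.0003
grip_force: 2.1
```

Request:
move_arm --steps '[{"dx": 0,"dy": 0,"dz": 0.15,"spin": 0},{"dx": 0,"dy": 0,"dz": 0.15,"spin": 0},{"dx": 0,"dy": 0,"dz": 0,"spin": 0}]'

```text
time: 8.6
ee_pos: [0.6245, -0.1399, 0.2768]
eef_rot: [0.991, -0.137, 0.001, 0.0]
ft_force: [1.5, -0.9, 9.2]
width: 0.0004
grip_force: 4.8
```

Request:
move_arm --steps '[{"dx": 0,"dy": 0,"dz": 0.1,"spin": 0},{"dx": 0,"dy": 0,"dz": 0.1,"spin": 0},{"dx": 0,"dy": 0,"dz": 0,"spin": 0}]'

```text
time: 8.9
ee_pos: [0.6245, -0.1398, 0.2764]
eef_rot: [0.991, -0.137, 0.001, 0.0]
ft_force: [-3.8, -0.4, 22.6]
width: 0.0006
grip_force: 11.4
```

Request:
move_arm --steps '[{"dx": 0,"dy": 0,"dz": -0.5,"spin": 0},{"dx": 0,"dy": 0,"dz": -1.5,"spin": 0},{"dx": 0,"dy": 0,"dz": -2.5,"spin": 0},{"dx": 0,"dy": 0,"dz": -2.5,"spin": 0},{"dx": 0,"dy": -2,"dz": 0,"spin": 0},{"dx": 0,"dy": -2.5,"dz": 0,"spin": 0},{"dx": 0,"dy": -2.5,"dz": 0,"spin": 0},{"dx": 0,"dy": -2.5,"dz": 0,"spin": 0},{"dx": -0.5,"dy": -2.5,"dz": 0,"spin": 0},{"dx": -0.5,"dy": -2,"dz": 0,"spin": 0},{"dx": 0,"dy": 0,"dz": 0,"spin": 0},{"dx": 0,"dy": 0,"dz": 0,"spin": 0}]'

```text
time: 10.1
ee_pos: [0.6523, -0.0024, 0.3436]
eef_rot: [0.991, -0.137, -0.001, 0.0]
ft_force: [-0.2, -0.8, -0.4]
width: 0.0002
grip_force: 0.0
```

Run:
```python
from bench import telemetry, imaging
import cv2,numpy as np
from h import *
s=telemetry.read_state();print(s['time'],s['ee_pos'],s['ft_force'])
S=imaging.camera('scene')
d=np.array([.6482,.0092])-s['ee_pos'][:2];print('blue',d@[.9624,-.2715],d@[-.2715,-.9624])
b,n,_=blob(S,(225,222,245,248),(0,120,40),(8,255,255));print('mark px',b,n,plane(S,b,.094))
cv2.imwrite('pics/s4.png',cv2.resize(S['img'][150:300,180:380,::-1],(800,600)))
```

```text
10.1 [ 0.65226302 -0.00240971  0.34364882] [-0.21987919 -0.82781204 -0.42160893]
blue -0.007062283020071369 -0.010070079377059836
mark px [233.24242424 239.18181818] 33 [ 0.62423376 -0.14041876  0.094     ]
```

View pics/s4.png

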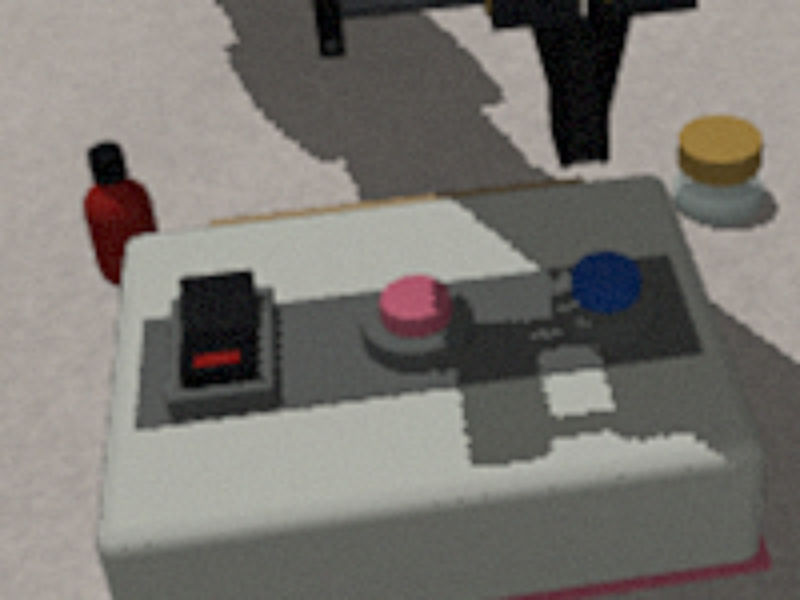

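The marked end (215,358) is down, so the lamp is on. Next the blue button.

Request:
move_arm --steps '[{"dx": -0.7,"dy": -1,"dz": 0,"spin": 0},{"dx": 0,"dy": 0,"dz": 1.5,"spin": 0},{"dx": 0,"dy": 0,"dz": 2,"spin": 0},{"dx": 0,"dy": 0,"dz": 1.5,"spin": 0},{"dx": 0,"dy": 0,"dz": 0.6,"spin": 0},{"dx": 0,"dy": 0,"dz": 0,"spin": 0},{"dx": 0,"dy": 0,"dz": 0,"spin": 0}]'

```text
time: 10.85
ee_pos: [0.6487, 0.0091, 0.2882]
eef_rot: [0.991, -0.137, 0.0, -0.0]
ft_force: [0.4, -0.8, 1.0]
width: 0.0007
grip_force: 0.0
```

Request:
move_arm --steps '[{"dx": 0,"dy": 0,"dz": 0.3,"spin": 0},{"dx": 0,"dy": 0,"dz": 0.2,"spin": 0},{"dx": 0,"dy": 0,"dz": 0.2,"spin": 0},{"dx": 0,"dy": 0,"dz": 0.2,"spin": 0},{"dx": 0,"dy": 0,"dz": 0.2,"spin": 0},{"dx": 0,"dy": 0,"dz": 0,"spin": 0}]'

```text
time: 11.45
ee_pos: [0.6485, 0.0091, 0.2768]
eef_rot: [0.991, -0.137, 0.0, 0.0]
ft_force: [-0.4, 0.3, 2.9]
width: 0.0007
grip_force: 1.5
```

Tips at 0.0946, button partly down; keep pressing.

Request:
move_arm --steps '[{"dx": 0,"dy": 0,"dz": 0.15,"spin": 0},{"dx": 0,"dy": 0,"dz": 0.15,"spin": 0},{"dx": 0,"dy": 0,"dz": 0.15,"spin": 0},{"dx": 0,"dy": 0,"dz": 0.1,"spin": 0},{"dx": 0,"dy": 0,"dz": 0,"spin": 0}]'

```text
time: 11.95
ee_pos: [0.6486, 0.0092, 0.2734]
eef_rot: [0.991, -0.137, 0.001, 0.0]
ft_force: [-8.2, -1.6, 21.0]
width: 0.0006
grip_force: 10.2
```

Request:
move_arm --steps '[{"dx": 0,"dy": 0,"dz": -0.5,"spin": 0},{"dx": 0,"dy": 0,"dz": -1,"spin": 0},{"dx": 0,"dy": 0,"dz": -2,"spin": 0},{"dx": 0,"dy": 0,"dz": -2.5,"spin": 0},{"dx": 0,"dy": 0,"dz": -2.5,"spin": 0},{"dx": -2,"dy": 0,"dz": -2.5,"spin": 0},{"dx": -2.5,"dy": 0,"dz": 0,"spin": 0},{"dx": -2.5,"dy": 0,"dz": 0,"spin": 0},{"dx": -2.5,"dy": 0,"dz": 0,"spin": 0},{"dx": 0,"dy": 0,"dz": 0,"spin": 0},{"dx": 0,"dy": 0,"dz": 0,"spin": 0}]'

```text
time: 13.05
ee_pos: [0.557, 0.0348, 0.3816]
eef_rot: [0.991, -0.137, 0.0, 0.0]
ft_force: [0.3, -0.8, -0.1]
width: 0.0005
grip_force: 0.0
```

Run:
```python
from bench import telemetry, imaging
import cv2
s=telemetry.read_state();print(s['time'],s['ee_pos'],s['ft_force'])
S=imaging.camera('scene')
cv2.imwrite('pics/s5.png',cv2.resize(S['img'][140:320,170:425,::-1],(800,565)))
```

```text
13.05 [0.5569951  0.03481182 0.38161221] [ 0.30830379 -0.77550239 -0.13196701]
```

View pics/s5.png

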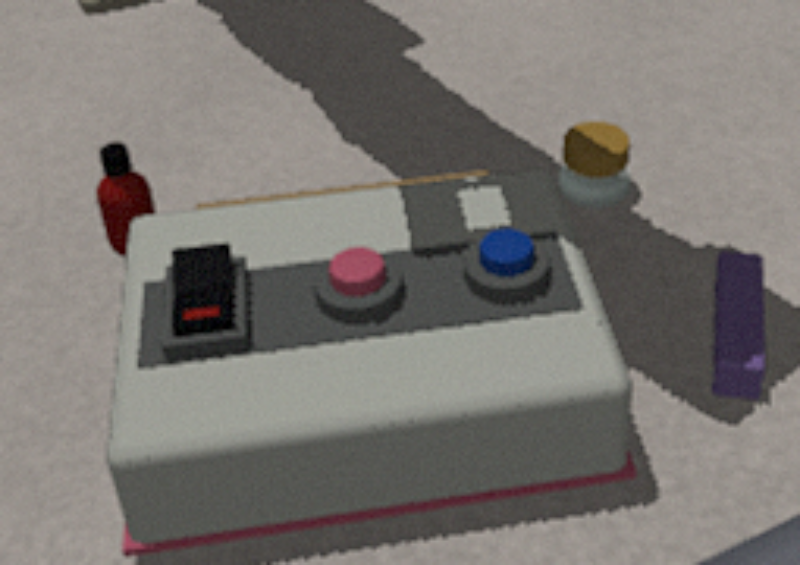

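The tray is home (340,190), the rocker is on (200,313), and the blue button is up again (507,250). The pink button and the loose things are untouched.

```bash
python3 -c "
from bench import job
print(job.close_job())"
```

```text
the job is handed in; nothing more can be done
None
```

I pushed the tray fully home, switched the lamp on at the rocker, then pressed the blue button right down and let it come back up. The pink button, polish bottle, jar and buffer block were left alone, and the job was handed in at about 13 s; it returned no verdict.

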